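# Raise the sash of a bench extraction cabinet to its pointer and start the fan

### The arm

A 6-joint arm with a two-finger parallel gripper is mounted at the origin on a cart in front of the work surface, level with it; the furniture and walls round the work are solid. World frame = base frame: x ahead of the robot, y to its left, z up, the work surface at z = 0. Lengths are in m, angles in rad, forces in N, time in s.
With the tool pointing down it reaches from about 0.225 to 0.875 m from the base axis. Payload 3.4 kg.
Tool frame: the origin (TCP) lies midway between the tips of the shut fingers; the grasp point (between the pads) lies 19 mm behind it (pinch_z is the distance from the TCP to the grasp point, in m); z points along the fingers, y is the line along which they close (so a half turn about z gives the same grasp; the last joint's range is limited). The gripper opens to 85 mm and grips with 20 to 120 N. Pads are 22 mm wide; open, the fingers measure 114 mm over their backs; the gripper's body (76 mm by 85 mm) begins 54 mm behind the grasp point. The pads swing forward as they close: fully open they stand 13 mm farther back than shut.
Start: joints at [1.157, 0.276, 1.505, -0, 1.361, -0.121], TCP at [0.166, 0.551, 0.231] pointing down, gripper open.
Joint ranges: [-2.89, 2.89], [-0.75, 2.08], [0.22, 2.7], [-1.18, 4.32], [0.11, 2.71], [-2.7, 2.7]. Speed limits (rad/s): [2.57, 2.57, 3.14, 3.14, 3.14, 3.14].

### API

Orientations are given as a unit quaternion [w, x, y, z].
In Python, from rig import get_state, get_image, sign_off, pinch_z gives the robot as it stands.
- The arm moves only by the tool send_rows, never from a script. Its argument "steps" is one flat list of numbers, 5 for each row, row after row: the gripper's target within -1 to 1 (fully open at 1, half-way at 0, shut at -1), then the shift along the tool's x, y, z in cm, then the turn about the tool's z in degrees. In form: [gripper, x, y, z, roll, gripper, x, y, z, roll, ...]. A call has 1 to 12 rows; each row shifts and turns the commanded pose from where the row before left it, along the tool's axes as they then stand; what a row does not reach is not made up. A row lasts 1/10 s, in which the tool goes at most 50 mm and 8.59 degrees, less where a joint would pass 70% of its speed; a pose out of reach is approached as far as the arm can. A call is refused whole if a number of a shift passes 5 or a number of a turn 8.59, either way. A call with a gripper value outside its range is refused whole. The fingers move at their own pace and stop on an object; "newtons" is the grip in N (left out, the last holds). Time passes only in rows, so rows that do not move let the fingers close. It gives the time, the measured TCP pose, the force, the opening and the grip force at its end, in the units of the state.
- get_state(): the state, without advancing time (a new reading comes with each control period).
- get_image(name): name is "scene" or "top" or "wrist"; returns a dict with "color" (480x640x3 uint8, red, green, blue), "mtx" (3x3 intrinsics, pixels), "T" (4x4, takes a point from camera to world coordinates); the wrist camera has in their place "mount" (4x4, takes a point from camera to tool coordinates, whose origin is the TCP and whose axes are the flange's). Camera axes: x right, y down, z forward; pixel columns grow to the right and rows downward; lengths in m; the calibration is good to about 2 mm. A picture is of the moment at which its call begins: read the wrist's pose just before it. There is no depth.
- sign_off(): hands the job in; it is judged then, once.
The state is a dict: "clock": time; "qpos": joint angles; "qd": joint speeds; "effort": joint torques, N m; "position": TCP position; "ee_rot": TCP orientation; "contact_force": force on the tool from outside, world axes, zero at the start; "moment": the same for the moment, N m; "width": finger opening in m; "gripper_force": force on a finger pad.
Only numpy, scipy, OpenCV 4.12 (cv2) and the standard library are available. Lean on these libraries where they do the work, as an engineer would, in place of code of your own. Each camera call takes 0.05 s, during which the arm holds its last target. There are 200 camera calls.

### The job

Get the extraction cabinet ready for spray-cleaning the ignition coil that stands in it: with the fingertips beneath the lip, push the counterweighted sash up until the lip is level with the pointer clamped on the right-hand post, and leave it there. Only then, with the opening at its working height so that the airflow alarm will not trip, start the fan by pressing down the raised half of the rocker on the switch box. Push gently and grip nothing, and leave the things on the bench and in the cabinet where they stand.

Things in the scene. Friction and masses are not known exactly. Their poses are not given: they have to be found in the camera images.
- lip_edge (a point): Middle of the front edge of the sash's finger lip, half-way up its 12 mm thickness, so 6 mm above the lip's underside (which is 100 mm above the bench with the sash shut). Axes turn with the cabinet: x into the cabinet, away from the robot; y to the left along the lip; z up. Beneath the lip it is free down to the bench; plinth and sill begin 55 mm behind this point.
- sash (a joint): How far the sash is up, m: 0 shut, 0.165 fully up; it starts nearly shut. The two steel counterweights in the posts balance it, so it stays wherever it is left. Raising it takes about 3 N, plus 8 N for each m/s; 1.7 kg move in all.
- pointer_tip (a point): Tip of the steel pointer, a 44 x 20 mm plate with a thumbscrew clamped across the right-hand post; the tip points left at the end of the lip. It is fixed; its height differs from run to run, at least 50 mm above the lip at the start. The lip is level when lip_edge is as high as this tip. Axes as for lip_edge.
- rocker_press (a point): Middle of the top face of the raised half (nearer the robot) of the black fan rocker, 52 (x) x 30 mm (y), on the grey switch box at the foot of the right-hand post. It moves with the rocker: 12 mm nearer the robot than the hinge and 10 mm above it when off, 5 mm lower when on. The box is 150 x 80 mm, its top 52 mm above the bench.
- fan_rocker (a joint): Angle of the rocker, rad: 0 off (robot's half raised), 0.36 on (that half pressed flat). It stays where it is left; takes about 2 N at rocker_press.
- cabinet: Grey extraction cabinet with glazed sides and a filter unit on top, 360 wide x 280 deep x 560 mm high, fixed to the bench. Origin on the bench under the middle of the sash; x into the cabinet, y left, z up. lip_edge is at x = -0.045, y = 0 m; the posts stand 0.14 to 0.18 m to either side and reach forward to x = -0.012; the rocker's hinge is at (-0.075, -0.222, 0.0555).
- lip: The lip to be pushed from below: an aluminium ledge on the sash's bottom rail, 250 mm long (y), 12 mm thick, standing 44 mm out towards the robot. Origin at the middle of its root, on its underside.
- lip_strip: Rubber strip on top of the lip, 26 x 240 x 3 mm, starting 10 mm behind the lip's front edge. Origin at the middle of the lip's root, level with the lip's underside. Touching it while pushing from below counts as gripping the lip.
- coil_loose: Black ignition coil, 64 mm across, 147 mm high, standing on the cabinet's floor. Origin at its foot. Leave alone.
- distributor_cap: Brown distributor cap, 67 mm across, 45 mm high, on the cabinet's floor. Origin at its foot. Leave alone.
- contact_spray: Aerosol can with a green cap, 67 mm across, 225 mm high, standing to the left of the cabinet. Origin at its foot. Leave alone.
- spark_plug_1: Spark plug, 70 mm long, 20 mm thick, lying in front of the cabinet. Origin at its middle, on the bench. Leave alone.
- rotor_arm: Brown rotor arm, 21 x 40 x 19 mm, lying in front of the cabinet. Origin at its middle, on the bench. Leave alone.
- tape_yellow: Roll of yellow tape lying flat, 92 mm across, 25 mm high. Origin at its middle, on the bench. Leave alone.
- multimeter: Yellow and black hand multimeter lying flat, 130 x 68 mm, 41 mm high. Origin at its middle, on the bench. Leave alone.

How it is judged:
On the way, in this order (a step that is already met when the one before it is completed fails the run):
1. the sash rises while the fingers push on its lip (contact force between the fingers and lip above 0.5 N and velocity of joint sash above 0.004 m/s), for 0.2 s.
2. the sash rests with its lip level with the pointer (z of lip_edge in the frame of pointer_tip between -0.008 and 0.008 m and velocity of joint sash between -0.01 and 0.01 m/s), for 0.3 s.
3. the fan rocker is pressed over to on, the sash still at the pointer (value of joint fan_rocker above 0.27 rad and z of lip_edge in the frame of pointer_tip between -0.008 and 0.008 m), for 0.2 s.
At the end, for the whole second after the job is handed in: The lip's front edge is level with the pointer tip within 8 mm, the sash at rest, and the rocker is over to on (at least 0.27 of its 0.36 rad); nothing else has been moved (all of step 3 and velocity of joint sash between -0.01 and 0.01 m/s); the robot touches nothing.
It fails at once if the lip is gripped: fingers press on its top and from beneath at once (contact force between the fingers and lip_strip above 1 N and contact force between the fingers and lip above 1 N).
It fails at once if the sash is pushed hard (over 40 N) (contact force between the arm and lip above 40 N).
It fails at once if a bystander is moved more than 20 mm or lifted (distance of any of coil_loose, distributor_cap, contact_spray, spark_plug_1, rotor_arm, tape_yellow, multimeter from where it was at the start of the episode above 0.02 m).
It also fails if it takes over 46 s, if anything falls off the work surface, if the arm or the gripper's body presses on something with over 40 N, if the wrist force passes 120 N, or if a joint passes its speed limit or range.

## Working session

There is one attempt and no reset: what is moved stays moved. The work goes in short steps, Python scripts to look and compute and a tool call to move; the robot and the scene stay as the last step left them, time stands still between calls to the robot, and variables do not carry over. Pictures are saved under pics/ and viewed, at most 10 in all, crops included, and the job is handed in when it is done.

Besides the shell and the picture viewer there is one more tool, called after "Emit:" by a JSON object that holds its "name" and its "arguments". send_rows: Moves the arm, as the interface text tells. Its arguments: {"type":"object","properties":{"steps":{"type":"array"},"newtons":{"type":"number"}},"required":["steps"]}

```bash
ls; mkdir -p pics
python3 - <<'E'
from rig import *
import cv2,numpy as np
s=get_state();print(s['clock'],s['position'],s['ee_rot'],s['width'],pinch_z)
for n in("scene","top"):
    d=get_image(n);cv2.imwrite(f"pics/{n}0.png",d["color"][...,::-1]);np.savez(f"pics/{n}0.npz",mtx=d["mtx"],T=d["T"],c=d["color"]);print(n,d["mtx"].round(1).tolist(),d["T"].round(3).tolist())
print(get_image("wrist")["mount"])
E
```

```text
pics
0.0 [0.16574913 0.55004169 0.23041433] [-2.36892438e-04  1.45865020e-01  9.89304064e-01 -8.99693933e-04] 0.08549357231848126 0.0187
scene [[436.2, 0.0, 320.1], [0.0, 436.2, 245.1], [0.0, 0.0, 1.0]] [[0.872, -0.295, 0.39, 0.261], [-0.489, -0.53, 0.693, -0.565], [0.002, -0.795, -0.606, 0.674], [0.0, 0.0, 0.0, 1.0]]
top [[505.8, 0.0, 320.3], [0.0, 505.8, 236.5], [0.0, 0.0, 1.0]] [[0.002, -0.991, 0.132, 0.476], [-1.0, -0.003, -0.008, 0.024], [0.009, -0.132, -0.991, 1.113], [0.0, 0.0, 0.0, 1.0]]
[[ 7.19355803e-04 -9.46903481e-01 -3.21517153e-01  8.31875080e-02]
 [ 9.99999539e-01  8.85897203e-04 -3.71686776e-04  4.88736580e-04]
 [ 6.36782649e-04 -3.21516737e-01  9.46903682e-01 -1.43478817e-01]
 [ 0.00000000e+00  0.00000000e+00  0.00000000e+00  1.00000000e+00]]
```

View pics/scene0.png

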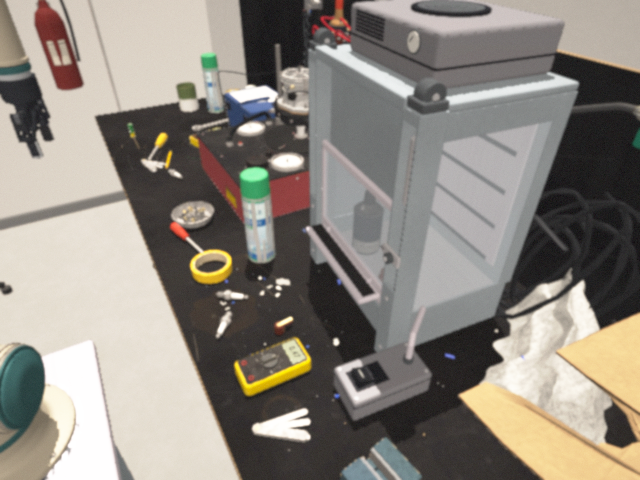

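View pics/top0.png

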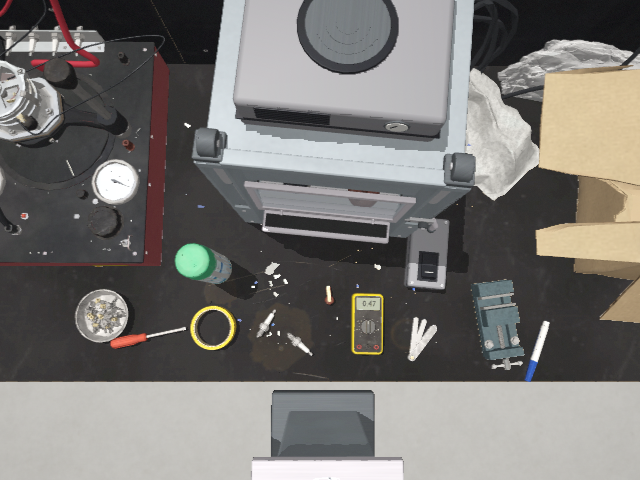

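The scene view shows the lip from about (308,230) to (375,298), the pointer with its thumbscrew on the right post near (388,258), and the rocker near (367,372). The top view shows the lip's front edge from (263,236) to (388,241) and the rocker near (429,268). I'll take closer crops next.

Run:
```python
import cv2,numpy as np
a=cv2.imread("pics/scene0.png");b=cv2.imread("pics/top0.png")
def crop(im,x,y,w,h,k):
    c=cv2.resize(im[y:y+h,x:x+w],None,fx=k,fy=k,interpolation=cv2.INTER_CUBIC)
    for i in range(0,w,10):
        cv2.line(c,(i*k,0),(i*k,6),(0,0,255),1)
        if i%20==0: cv2.putText(c,str(x+i),(i*k,16),0,.35,(0,0,255),1)
    for i in range(0,h,10):
        cv2.line(c,(0,i*k),(6,i*k),(0,0,255),1); cv2.putText(c,str(y+i),(8,i*k+4),0,.35,(0,0,255),1)
    return c
A=crop(a,300,220,133,100,6)
cv2.imwrite("pics/c1.png",A[:600,:800])
B=crop(b,250,205,200,100,4);C=crop(a,330,340,110,50,4)
o=np.zeros((600,800,3),np.uint8);o[:400]=B;o[400:600,:440]=C;cv2.imwrite("pics/c2.png",o)
```

```text
(no output)
```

View pics/c1.png

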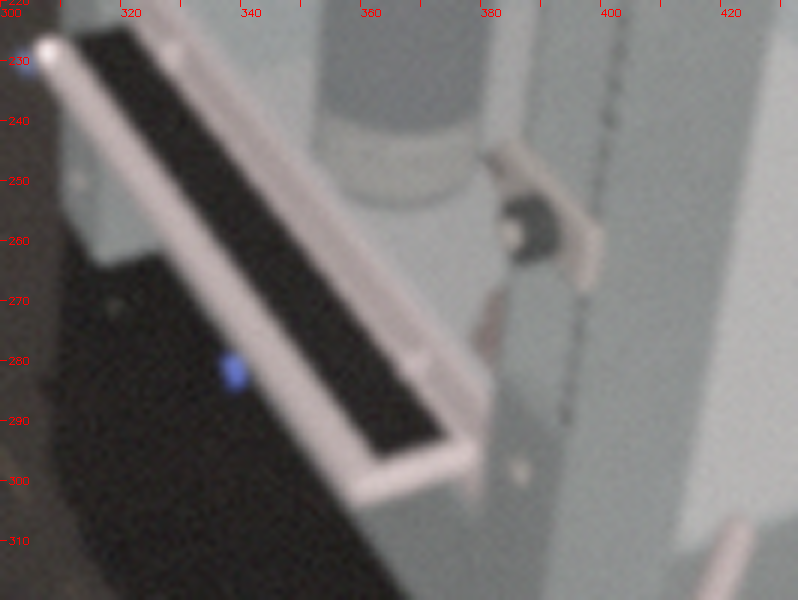

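View pics/c2.png

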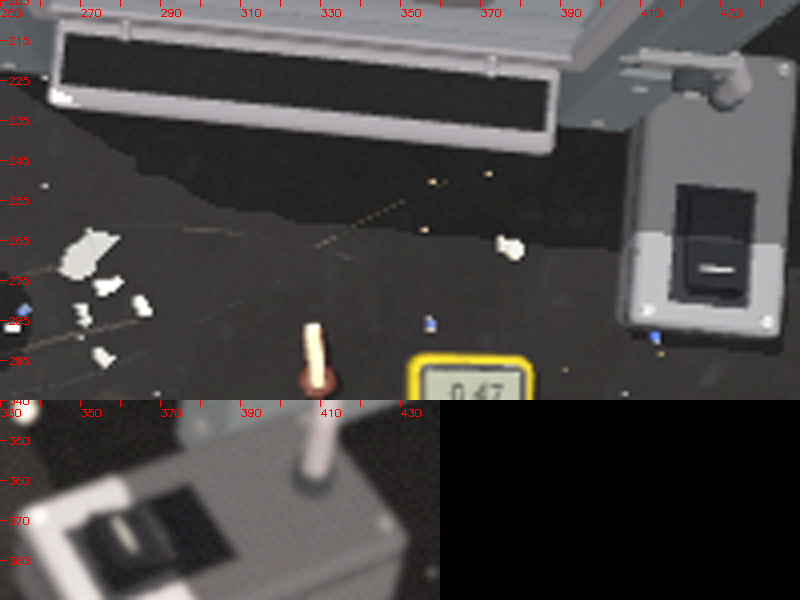

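```bash
cat > h.py <<'E'
import numpy as np
S=np.load("pics/scene0.npz");P=np.load("pics/top0.npz")
def ray(C,p):
    d=C["T"][:3,:3]@np.linalg.solve(C["mtx"],[p[0],p[1],1.]);return C["T"][:3,3],d/np.linalg.norm(d)
def onz(C,p,z):
    o,d=ray(C,p);return o+d*(z-o[2])/d[2]
def tri(rays):
    A=np.zeros((3,3));b=np.zeros(3)
    for o,d in rays:
        M=np.eye(3)-np.outer(d,d);A+=M;b+=M@o
    x=np.linalg.solve(A,b);return x,[np.linalg.norm((np.eye(3)-np.outer(d,d))@(x-o)) for o,d in rays]
E
python3 - <<'E'
from h import *
np.set_printoptions(precision=4,suppress=True)
for n,a,b in[("lipL",(307,229),(262.5,230.5)),("lipR",(359.5,303),(387.5,242.5)),("tip",(380.5,246),(405,219.5)),("strip R front",(363,297),(387,237.5)),("strip L front",(311.5,226),(264.5,226)),("rockmark",(359.5,374),(428.5,272))]:
    print(n,*tri([ray(S,a),ray(P,b)]))
l=[onz(P,p,.112)for p in[(262.5,230.5),(387.5,242)]];print(l,np.linalg.norm(l[1]-l[0]))
e=l[0]-l[1];yaw=np.arctan2(-e[0],e[1]);print("yaw",yaw)
R=np.array([[np.cos(yaw),-np.sin(yaw)],[np.sin(yaw),np.cos(yaw)]])
m=(l[0]+l[1])[:2]/2;o=m-R@[-.045,0];print("orig",o,"hinge",o+R@[-.075,-.222],"press",o+R@[-.087,-.222], "tip?",o+R@[-.014,-.13])
print("box",[onz(P,p,.052)for p in[(405,286),(444,289)]])
print("things",[(n,onz(P,p,z)[:2]) for n,p,z in[("spray top",(195,262),.225),("rotor",(328,295),.01),("mm",(367,324),.03),("mmtop",(367,294),.04),("plug",(266,324),.01)]])
E
```

```text
lipL [0.6193 0.1296 0.1233] [np.float64(0.00048819345726418186), np.float64(0.0004881934572641934)]
lipR [ 0.5953 -0.1167  0.1227] [np.float64(0.0014539166922563648), np.float64(0.0014539166922563596)]
tip [ 0.6195 -0.1291  0.2498] [np.float64(0.0021044237607110317), np.float64(0.0021044237607108682)]
strip R front [ 0.6039 -0.1145  0.1316] [np.float64(0.0016920042613907304), np.float64(0.001692004261390723)]
strip L front [0.6274 0.1248 0.1314] [np.float64(3.291334349497403e-05), np.float64(3.2913343494921676e-05)]
rockmark [ 0.54   -0.2086  0.0646] [np.float64(0.0025935018469794156), np.float64(0.002593501846979648)]
[array([0.6214, 0.1307, 0.112 ]), array([ 0.599 , -0.1189,  0.112 ])] 0.25056147125138684
yaw -0.08954258972922659
orig [0.655  0.0019] hinge [ 0.5604 -0.2125] press [ 0.5485 -0.2115] tip? [ 0.6294 -0.1264]
box [array([ 0.5137, -0.1626,  0.052 ]), array([ 0.5077, -0.2442,  0.052 ])]
things [('spray top', array([0.5487, 0.236 ])), ('rotor', array([ 0.4954, -0.0026])), ('mm', array([ 0.4344, -0.0845])), ('mmtop', array([ 0.4972, -0.0841])), ('plug', array([0.4333, 0.1306]))]
```

Lip at about x=0.61, z≈0.12; the pointer tip is near z≈0.25 and the rocker near (0.55,-0.21). Rows can't tilt the tool directly. An out-of-reach pose is "approached as far as the arm can", so I'll go up, shut and rolled, and see whether that tilts it.

Emit:
{"name": "send_rows", "arguments": {"steps": [-1,0,0,-4,8.5,-1,0,0,-4,8.5,-1,0,0,-4,8.5,-1,0,0,-4,8.5,-1,0,0,-4,8.5,-1,0,0,-4,8.5,-1,0,0,-4,8.5,-1,0,0,-4,8.5,-1,0,0,-4,8.5,-1,0,0,-4,8.5]}}

```text
clock: 1.15
position: [0.1656, 0.5498, 0.6306]
ee_rot: [-0.0, 0.774, 0.633, 0.001]
contact_force: [1.1, 2.1, 1.1]
width: -0.0
gripper_force: 0.0
```

```bash
cat > st.py <<'E'
from rig import *
import numpy as np
from scipy.spatial.transform import Rotation as R
np.set_printoptions(precision=3,suppress=True)
s=get_state();q=np.array(s['ee_rot']);M=R.from_quat(np.r_[q[1:],q[0]]).as_matrix()
print(s['clock'],'pos',np.array(s['position']),'q',np.array(s['qpos']),'F',np.array(s['contact_force']),s['width']);print(M)
E
python3 st.py
```

```text
1.15 pos [0.166 0.55  0.631] q [1.157 0.407 0.303 0.    2.43  1.356] F [1.085 2.087 1.104] -2.3290339688078903e-05
[[ 0.198  0.98   0.001]
 [ 0.98  -0.198  0.001]
 [ 0.002  0.    -1.   ]]
```

Emit:
{"name": "send_rows", "arguments": {"steps": [-1,-4,2.9,0,0,-1,-4,2.9,0,0,-1,-4,2.9,0,0,-1,-4,2.9,0,0,-1,-4,2.9,0,0,-1,-4,2.9,0,0,-1,-4,2.9,0,0,-1,-4,2.9,0,0,-1,-4,2.9,0,0,-1,-4,2.9,0,0,-1,-4,2.9,0,0,-1,-4,2.9,0,0]}}

```text
clock: 2.35
position: [0.4154, 0.0109, 0.6285]
ee_rot: [0.0, 0.772, 0.635, 0.0]
contact_force: [1.4, 0.0, 0.8]
width: -0.0003
gripper_force: 0.0
```

Emit:
{"name": "send_rows", "arguments": {"steps": [-1,0,0,-2,8.4,-1,0,0,-2,8.4,-1,0,0,-2,8.4,-1,0,0,-2,8.4,-1,0,0,-2,8.4,-1,0,0,-2,8.4,-1,0,0,-2,8.4,-1,0,0,-2,8.4,-1,0,0,-2,8.4,-1,0,0,-2,8.4]}}

```text
clock: 3.35
position: [0.381, 0.0118, 0.7456]
ee_rot: [-0.001, 0.999, -0.047, 0.017]
contact_force: [0.0, 1.0, 1.3]
width: 0.0001
gripper_force: 0.0
```

```bash
python3 st.py
```

```text
3.35 pos [0.381 0.012 0.746] q [-0.158  0.21   0.221  0.014  2.677  1.52 ] F [0.023 0.966 1.263] 5.5029760668870094e-05
[[ 0.995 -0.095  0.034]
 [-0.095 -0.995  0.001]
 [ 0.033 -0.004 -0.999]]
```

The reach limit does tilt the tool (z axis is now 2° outward). I'll continue up and back along it.

Emit:
{"name": "send_rows", "arguments": {"steps": [-1,-2,0,-4,0,-1,-2,0,-4,0,-1,-2,0,-4,0,-1,-2,0,-4,0,-1,-2,0,-4,0,-1,-2,0,-4,0,-1,-2,0,-4,0,-1,-2,0,-4,0]}}

```text
clock: 4.15
position: [0.2101, 0.0373, 0.8154]
ee_rot: [0.016, 0.991, -0.045, 0.122]
contact_force: [0.1, 0.8, 0.4]
width: 0.0001
gripper_force: 0.0
```

```bash
python3 st.py
```

```text
4.15 pos [0.21  0.037 0.815] q [-0.139 -0.036  0.221 -0.022  2.71   1.502] F [0.075 0.765 0.395] 7.514970529104896e-05
[[ 0.966 -0.094  0.24 ]
 [-0.086 -0.995 -0.043]
 [ 0.243  0.021 -0.97 ]]
```

Emit:
{"name": "send_rows", "arguments": {"steps": [-1,1.2,0,-4.8,0,-1,1.2,0,-4.8,0,-1,1.2,0,-4.8,0,-1,1.2,0,-4.8,0,-1,1.2,0,-4.8,0,-1,1.2,0,-4.8,0]}}

```text
clock: 4.75
position: [0.178, 0.0315, 0.8311]
ee_rot: [0.013, 0.985, -0.043, 0.168]
contact_force: [-0.1, -0.1, 0.9]
width: 0.0
gripper_force: 0.0
```

```bash
python3 st.py
```

```text
4.75 pos [0.178 0.031 0.831] q [-0.548 -0.122  0.221  0.335  2.71   1.438] F [-0.114 -0.133  0.891] 4.934485624553692e-05
[[ 0.94  -0.089  0.33 ]
 [-0.08  -0.996 -0.04 ]
 [ 0.332  0.011 -0.943]]
```

Emit:
{"name": "send_rows", "arguments": {"steps": [-1,4.8,0,0,0,-1,4.8,0,0,0,-1,4.8,0,0,0,-1,4.8,0,0,0,-1,4.8,0,0,0,-1,4.8,0,0,0]}}

```text
clock: 5.35
position: [0.2545, -0.0383, 0.8126]
ee_rot: [-0.042, 0.99, -0.034, 0.131]
contact_force: [0.5, 0.6, 0.2]
width: -0.0003
gripper_force: 0.0
```

```bash
python3 st.py
```

```text
5.35 pos [ 0.255 -0.038  0.813] q [-0.807  0.005  0.221  0.615  2.71   1.42 ] F [0.497 0.636 0.159] -0.0003006425663506873
[[ 0.963 -0.057  0.263]
 [-0.079 -0.994  0.074]
 [ 0.257 -0.092 -0.962]]
```

Emit:
{"name": "send_rows", "arguments": {"steps": [-1,2,-0.4,3.5,0,-1,2,-0.4,3.5,0,-1,2.5,-0.5,3,0,-1,2.5,-0.5,3,0,-1,2.5,-0.5,2.5,0,-1,2.5,-0.5,2,0,-1,2.5,-0.5,2,0,-1,2.5,-0.5,2,0]}}

```text
clock: 6.15
position: [0.497, 0.0023, 0.6578]
ee_rot: [-0.041, 0.99, -0.033, 0.131]
contact_force: [-0.4, -0.2, -1.2]
width: 0.0001
gripper_force: 0.0
```

```bash
python3 st.py
```

```text
6.15 pos [0.497 0.002 0.658] q [-0.234  0.075  0.743  0.152  2.075  1.492] F [-0.385 -0.202 -1.2  ] 0.00011490018997229725
[[ 0.963 -0.054  0.263]
 [-0.075 -0.994  0.073]
 [ 0.258 -0.091 -0.962]]
```

Emit:
{"name": "send_rows", "arguments": {"steps": [-1,3.8,0,-3.1,0,-1,3.8,0,-3.1,0,-1,3.8,0,-3.1,0,-1,3.8,0,-3.1,0,-1,3.8,0,-3.1,0,-1,3.8,0,-3.1,0,-1,3.8,0,-3.1,0,-1,3.8,0,-3.1,0]}}

```text
clock: 6.95
position: [0.5921, -0.0297, 0.7524]
ee_rot: [-0.047, 0.974, -0.037, 0.219]
contact_force: [-0.3, -0.8, 0.1]
width: -0.0003
gripper_force: 0.0
```

```bash
python3 st.py
```

```text
6.95 pos [ 0.592 -0.03   0.752] q [-0.29   0.285  0.221  0.246  2.212  1.547] F [-0.263 -0.785  0.087] -0.00025664081566834204
[[ 0.901 -0.051  0.43 ]
 [-0.092 -0.993  0.076]
 [ 0.423 -0.108 -0.9  ]]
```

Emit:
{"name": "send_rows", "arguments": {"steps": [-1,4.2,0,-2.6,0,-1,4.2,0,-2.6,0,-1,4.2,0,-2.5,0,-1,4.2,0,-2.5,0,-1,4.3,0,-2.4,0,-1,4.3,0,-2.4,0,-1,4.4,0,-2.2,0,-1,4.4,0,-2.2,0,-1,4.5,0,-2,0,-1,4.5,0,-2,0]}}

```text
clock: 7.95
position: [0.6678, -0.0637, 0.8256]
ee_rot: [-0.051, 0.926, -0.042, 0.372]
contact_force: [0.7, -0.1, 0.2]
width: 0.0002
gripper_force: 0.0
```

```bash
python3 st.py
```

```text
7.95 pos [ 0.668 -0.064  0.826] q [-0.371  0.268  0.221  0.337  1.918  1.528] F [ 0.679 -0.066  0.169] 0.0002212837392824089
[[ 0.719 -0.039  0.694]
 [-0.116 -0.991  0.064]
 [ 0.685 -0.126 -0.718]]
```

Emit:
{"name": "send_rows", "arguments": {"steps": [-1,4.7,0,-1.5,0,-1,4.7,0,-1.5,0,-1,4.8,0,-1.2,0,-1,4.8,0,-1.2,0,-1,4.9,0,-0.9,0,-1,4.9,0,-0.9,0,-1,4.9,0,-0.6,0]}}

```text
clock: 8.65
position: [0.7234, -0.0852, 0.8934]
ee_rot: [-0.051, 0.873, -0.046, 0.483]
contact_force: [0.1, -0.1, -0.2]
width: -0.0002
gripper_force: 0.0
```

```bash
python3 st.py
```

```text
8.65 pos [ 0.723 -0.085  0.893] q [-0.403  0.271  0.221  0.385  1.676  1.517] F [ 0.127 -0.126 -0.218] -0.0001672427419783932
[[ 0.53  -0.031  0.848]
 [-0.129 -0.991  0.044]
 [ 0.838 -0.133 -0.529]]
```

```bash
cat > fk.py <<'E'
import numpy as np
from scipy.optimize import least_squares
from scipy.spatial.transform import Rotation as R
D=[([1.157,.276,1.505,0,1.361,-.121],[.166,.551,.231],[0,0,-1]),([1.157,.407,.303,0,2.43,1.356],[.166,.55,.631],[0,0,-1]),
([-.158,.21,.221,.014,2.677,1.52],[.381,.012,.746],[.034,.001,-.999]),([-.139,-.036,.221,-.022,2.71,1.502],[.21,.037,.815],[.24,-.043,-.97]),
([-.548,-.122,.221,.335,2.71,1.438],[.178,.031,.831],[.33,-.04,-.943]),([-.807,.005,.221,.615,2.71,1.42],[.255,-.038,.813],[.263,.074,-.962]),
([-.234,.075,.743,.152,2.075,1.492],[.497,.002,.658],[.263,.073,-.962]),([-.29,.285,.221,.246,2.212,1.547],[.592,-.03,.752],[.43,.076,-.9]),
([-.371,.268,.221,.337,1.918,1.528],[.668,-.064,.826],[.694,.064,-.718]),([-.403,.271,.221,.385,1.676,1.517],[.723,-.085,.893],[.848,.044,-.529])]
E=lambda s,a:R.from_euler(s,a)
def fk(q,P,s4=1):
    a1,b1,l2,l3,a3,e,L=P
    r1=E('z',q[0]);r2=r1*E('y',q[1]);r3=r2*E('y',q[2]);r4=r3*E('z',s4*q[3]);r5=r4*E('y',q[4])
    p=r1.apply([a1,e,b1])+r2.apply([0,0,l2])+r3.apply([a3,0,l3])
    return p+r5.apply([0,0,L]),r5,p
def fit(s4):
    f=lambda P:np.concatenate([np.r_[fk(q,P,s4)[0]-p,.3*(fk(q,P,s4)[1].apply([0,0,1])-z)] for q,p,z in D])
    return least_squares(f,[0,.2,.4,.4,0,.07,.25])
if __name__=="__main__":
    np.set_printoptions(precision=3,suppress=True)
    s4,r=min(((s,fit(s)) for s in(1,-1)),key=lambda t:t[1].cost);P=r.x;print(s4,P,np.abs(r.fun).max())
    np.save("P.npy",np.r_[P,s4])
    lo=[-2.89,-.75,.22,-1.18,.11];hi=[2.89,2.08,2.7,4.32,2.71]
    for tilt in(45,58,67,80):
      for tgt in([.61,0,.1],[.61,0,.23],[.56,-.2,.08]):
        t=np.radians(tilt);z=np.array([np.sin(t),0,-np.cos(t)])
        for g in(0.3,2.8):
            r=least_squares(lambda q:np.r_[fk(q,P,s4)[0]-tgt,.3*(fk(q,P,s4)[1].apply([0,0,1])-z)],[0,.5,1.7,g,.4],bounds=(lo,hi))
            print(tilt,tgt,g,r.x,"err",round(r.cost**.5,4),"wrist",fk(r.x,P,s4)[2])
E
python3 fk.py
```

```text
1 [0.    0.136 0.629 0.421 0.06  0.069 0.364] 0.0006156963324256415
45 [0.61, 0, 0.1] 0.3 [-0.198  0.267  2.298  2.524  0.243] err 0.0 wrist [0.353 0.    0.357]
45 [0.61, 0, 0.1] 2.8 [-0.198  0.267  2.298  2.524  0.243] err 0.0 wrist [ 0.353 -0.     0.357]
45 [0.61, 0, 0.23] 0.3 [-0.198  0.036  2.104  0.561  0.265] err 0.0 wrist [0.353 0.    0.487]
45 [0.61, 0, 0.23] 2.8 [-0.198  0.036  2.104  0.561  0.265] err 0.0 wrist [0.353 0.    0.487]
45 [0.56, -0.2, 0.08] 0.3 [-0.777  0.322  2.302  1.748  0.528] err 0.0 wrist [ 0.303 -0.2    0.337]
45 [0.56, -0.2, 0.08] 2.8 [-0.777  0.322  2.302  1.748  0.528] err 0.0 wrist [ 0.303 -0.2    0.337]
58 [0.61, 0, 0.1] 0.3 [-0.232  0.401  2.488  2.857  0.768] err 0.0 wrist [0.301 0.    0.293]
58 [0.61, 0, 0.1] 2.8 [-0.232  0.401  2.488  2.857  0.768] err 0.0 wrist [0.301 0.    0.293]
58 [0.61, 0, 0.23] 0.3 [-0.232  0.062  2.299  2.4    0.293] err 0.0 wrist [ 0.301 -0.     0.423]
58 [0.61, 0, 0.23] 2.8 [-0.232  0.062  2.299  2.4    0.293] err 0.0 wrist [0.301 0.    0.423]
58 [0.56, -0.2, 0.08] 0.3 [-0.89   0.47   2.464  2.13   0.891] err 0.0 wrist [
[... 575 characters left out ...]
0.225 -0.2    0.222]
67 [0.56, -0.2, 0.08] 2.8 [-0.96   0.646  2.559  2.203  1.206] err 0.0 wrist [ 0.225 -0.2    0.222]
80 [0.61, 0, 0.1] 0.3 [-0.266  0.927  2.7    2.869  1.85 ] err 0.0084 wrist [0.263 0.    0.17 ]
80 [0.61, 0, 0.1] 2.8 [-0.266  0.927  2.7    2.869  1.85 ] err 0.0084 wrist [0.263 0.    0.17 ]
80 [0.61, 0, 0.23] 0.3 [-0.279  0.389  2.605  2.852  1.254] err 0.0 wrist [0.251 0.    0.293]
80 [0.61, 0, 0.23] 2.8 [-0.279  0.389  2.605  2.852  1.254] err 0.0 wrist [0.251 0.    0.293]
80 [0.56, -0.2, 0.08] 0.3 [-1.029  0.972  2.642  2.133  1.647] err 0.0 wrist [ 0.201 -0.2    0.143]
80 [0.56, -0.2, 0.08] 2.8 [-1.029  0.972  2.642  2.133  1.647] err 0.0 wrist [ 0.201 -0.2    0.143]
```

Emit:
{"name": "send_rows", "arguments": {"steps": [-1,4.9,0,-0.4,-3,-1,4.9,0,-0.4,-3,-1,4.9,0,-0.4,-3]}}

```text
clock: 8.95
position: [0.7441, -0.0871, 0.9256]
ee_rot: [-0.008, 0.848, 0.02, 0.53]
contact_force: [-0.1, -0.8, -0.2]
width: 0.0
gripper_force: 0.0
```

```bash
python3 st.py
```

```text
8.95 pos [ 0.744 -0.087  0.926] q [-0.397  0.273  0.222  0.388  1.569  1.361] F [-0.067 -0.818 -0.167] 1.62183965529155e-05
[[ 0.437  0.041  0.898]
 [ 0.025 -0.999  0.034]
 [ 0.899  0.008 -0.438]]
```

```bash
cat > path.py <<'E'
from fk import *
P=np.load("P.npy");s4=int(P[7]);P=P[:7];np.set_printoptions(precision=3,suppress=True)
lo=np.array([-2.89,-.75,.22,-1.18,.11,-2.7]);hi=np.array([2.89,2.08,2.7,4.32,2.71,2.7])
q=np.array([-.397,.273,.222,.388,1.569,1.361]);p0,r5,_=fk(q,P,s4)
M=np.array([[.437,.041,.898],[.025,-.999,.034],[.899,.008,-.438]])
G=R.from_matrix(M)
# tool offset so that G=r5*Rz(j6)*C
C=(r5*E('z',q[5])).inv()*G;print("C",C.as_rotvec())
def f(q,t):
    p,r,_=fk(q,P,s4);return np.r_[p-t,.3*((r*E('z',q[5])*C).inv()*G).as_rotvec()]
W=[p0,[.55,.03,.80],[.55,.03,.45],[.57,.03,.2],[.575,.03,.075],[.632,.03,.075],[.632,.03,.23],[.57,.03,.23],[.55,-.05,.25],[.53,-.21,.15],[.53,-.21,.07]]
for a,b in zip(W,W[1:]):
    a,b=map(np.array,(a,b));n=8;m=0
    for k in range(1,n+1):
        t=a+(b-a)*k/n;r=least_squares(f,np.clip(q,lo+1e-6,hi-1e-6),args=(t,),bounds=(lo,hi));m=max(m,np.abs(r.x-q).max());q=r.x
        if r.cost>1e-7:print("  bad",t,r.cost**.5)
    print(b,q,"maxstep",round(m,2),"wrist",fk(q,P,s4)[2])
E
python3 path.py
```

```text
C [-0.     0.     1.571]
[0.55 0.03 0.8 ] [-0.236 -0.25   1.154  0.269  1.149  1.328] maxstep 0.21 wrist [0.223 0.018 0.96 ]
[0.55 0.03 0.45] [-0.236 -0.314  2.042  0.685  0.394  0.794] maxstep 0.16 wrist [0.223 0.018 0.61 ]
[0.57 0.03 0.2 ] [-0.216  0.14   2.512  2.76   0.65  -1.383] maxstep 0.45 wrist [0.243 0.018 0.36 ]
[0.575 0.03  0.075] [-0.211  0.659  2.694  2.911  1.323 -1.633] maxstep 0.09 wrist [0.248 0.018 0.235]
[0.632 0.03  0.075] [-0.171  0.599  2.537  2.933  1.112 -1.578] maxstep 0.03 wrist [0.305 0.018 0.235]
[0.632 0.03  0.23 ] [-0.171  0.139  2.345  2.732  0.486 -1.305] maxstep 0.08 wrist [0.305 0.018 0.39 ]
[0.57 0.03 0.23] [-0.216  0.052  2.457  2.671  0.52  -1.277] maxstep 0.01 wrist [0.243 0.018 0.39 ]
[ 0.55 -0.05  0.25] [-0.577 -0.02   2.44   2.04   0.62  -0.865] maxstep 0.09 wrist [ 0.223 -0.062  0.41 ]
[ 0.53 -0.21  0.15] [-1.063  0.348  2.468  1.868  0.994 -1.233] maxstep 0.08 wrist [ 0.203 -0.222  0.31 ]
[ 0.53 -0.21  0.07] [-1.063  0.619  2.553  2.054  1.131 -1.609] maxstep 0.05 wrist [ 0.203 -0.222  0.23 ]
```

Emit:
{"name": "send_rows", "arguments": {"steps": [-1,-3.2,-2.1,-1.9,0,-1,-3.2,-2.1,-1.9,0,-1,-3.2,-2.1,-1.9,0,-1,-3.2,-2.1,-1.9,0,-1,-3.2,-2.1,-1.9,0,-1,-3.2,-2.1,-1.9,0]}}

```text
clock: 9.55
position: [0.5557, 0.0282, 0.8065]
ee_rot: [-0.009, 0.848, 0.019, 0.53]
contact_force: [-0.0, 0.4, 0.4]
width: 0.0
gripper_force: 0.0
```

Emit:
{"name": "send_rows", "arguments": {"steps": [-1,-3.5,0,1.7,0,-1,-3.5,0,1.7,0,-1,-3.5,0,1.7,0,-1,-3.5,0,1.7,0,-1,-3.5,0,1.7,0,-1,-3.5,0,1.7,0,-1,-3.5,0,1.7,0,-1,-3.5,0,1.7,0,-1,-3.5,0,1.7,0]}}

```text
clock: 10.45
position: [0.5562, 0.0252, 0.4558]
ee_rot: [-0.008, 0.848, 0.019, 0.53]
contact_force: [1.2, 0.9, -0.6]
width: 0.0003
gripper_force: 0.0
```

Emit:
{"name": "send_rows", "arguments": {"steps": [-1,-1.5,0,0.9,0,-1,-1.5,0,0.9,0,-1,-1.5,0,0.9,0,-1,-1.5,0,0.9,0,-1,-1.5,0,0.9,0,-1,-1.5,0,0.9,0,-1,-1.5,0,0.9,0,-1,-1.5,0,0.9,0,-1,-1.5,0,0.9,0,-1,-1.5,0,0.9,0]}}

```text
clock: 11.45
position: [0.5714, 0.0247, 0.2842]
ee_rot: [-0.008, 0.848, 0.019, 0.529]
contact_force: [0.2, 0.0, 0.1]
width: 0.0001
gripper_force: 0.0
```

```bash
python3 st.py
python3 - <<'E'
from rig import *
import cv2,numpy as np
d=get_image("wrist");cv2.imwrite("pics/w1.png",d["color"][...,::-1])
E
```

```text
11.45 pos [0.571 0.025 0.284] q [-0.236 -0.072  2.353  2.331  0.341 -0.919] F [0.193 0.031 0.143] 0.00014418376919842258
[[ 0.439  0.04   0.898]
 [ 0.023 -0.999  0.033]
 [ 0.898  0.006 -0.44 ]]
```

View pics/w1.png

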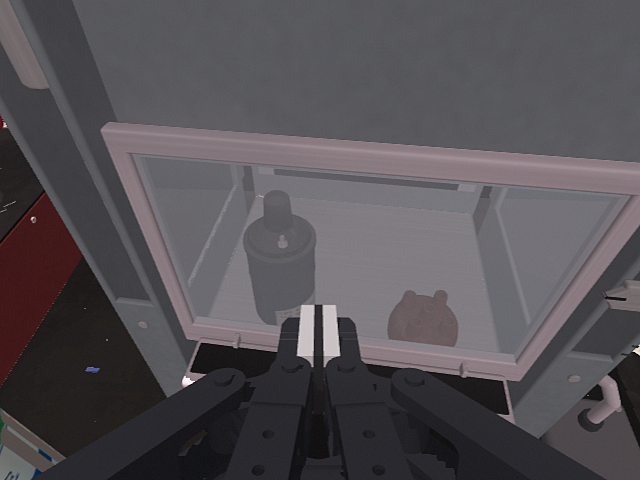

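The wrist view shows the shut fingers pointing forward and down at the sash, with the pointer tip at about (606,297). I'll triangulate that tip and descend in front of the lip.

```bash
cat > wr.py <<'E'
from h import *
from rig import *
from scipy.spatial.transform import Rotation as R
def wcam():
    s=get_state();d=get_image("wrist");q=s['ee_rot'];T=np.eye(4);T[:3,:3]=R.from_quat([q[1],q[2],q[3],q[0]]).as_matrix();T[:3,3]=s['position']
    return dict(mtx=d["mtx"],T=T@d["mount"],c=d["color"])
E
python3 - <<'E'
from wr import *
import cv2
w=wcam();np.set_printoptions(precision=4,suppress=True)
tip=[ray(S,(380.5,246)),ray(P,(405,219.5)),ray(w,(606,297))]
print(tri(tip));print(tri([tip[0],tip[2]]));print(tri(tip[1:]))
a=cv2.resize(w["c"][270:370,540:640,::-1],None,fx=4,fy=4);b=cv2.resize(S["c"][230:280,360:410,::-1],None,fx=8,fy=8)
cv2.imwrite("pics/c3.png",np.hstack([a,b]))
E
```

```text
(array([ 0.619 , -0.1288,  0.2473]), [np.float64(0.0019608922211799998), np.float64(0.003261078351925442), np.float64(0.0027896635367144528)])
(array([ 0.6171, -0.1275,  0.2477]), [np.float64(0.0015025236986785468), np.float64(0.0015025236986785297)])
(array([ 0.6222, -0.1327,  0.2398]), [np.float64(0.0010904079166557663), np.float64(0.001090407916655932)])
```

View pics/c3.png

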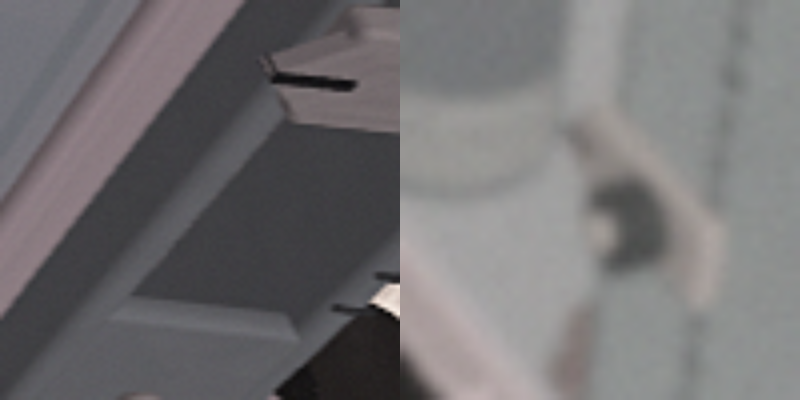

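Emit:
{"name": "send_rows", "arguments": {"steps": [-1,-1.5,0,0.8,0,-1,-1.5,0,0.8,0,-1,-1.5,0,0.8,0,-1,-1.5,0,0.8,0,-1,-1.5,0,0.8,0,-1,-1.5,0,0.8,0,-1,-1.5,0,0.8,0,-1,-1.5,0,0.8,0,-1,-1.5,0,0.8,0,-1,-1.5,0,0.8,0,-1,-1.5,0,0.8,0,-1,-1.5,0,0.8,0]}}

```text
clock: 12.75
position: [0.5804, 0.0256, 0.0816]
ee_rot: [-0.011, 0.847, 0.019, 0.531]
contact_force: [0.4, 0.1, 0.6]
width: -0.0001
gripper_force: 0.0
```

Run:
```python
from wr import *
np.set_printoptions(precision=4,suppress=True)
w=wcam();d=get_image("wrist");q=[-0.008,.848,.019,.529];T=np.eye(4);T[:3,:3]=R.from_quat([q[1],q[2],q[3],q[0]]).as_matrix();T[:3,3]=[.5714,.0247,.2842]
w=dict(mtx=d["mtx"],T=T@d["mount"])
tip=[ray(S,(381,246.3)),ray(P,(405,219.5)),ray(w,(607,288))]
print(tri(tip));print(tri([tip[0],tip[2]]));print(tri(tip[1:]))
```

```text
(array([ 0.6207, -0.1294,  0.2512]), [np.float64(0.003338010023218267), np.float64(0.0006689031354665982), np.float64(0.002901903810122611)])
(array([ 0.6204, -0.1291,  0.2512]), [np.float64(0.003102835454009168), np.float64(0.0031028354540090257)])
(array([ 0.6213, -0.1288,  0.2542]), [np.float64(0.000914226519196462), np.float64(0.0009142265191965088)])
```

Emit:
{"name": "send_rows", "arguments": {"steps": [-1,0.5,0,0.9,0,-1,0.5,0,0.9,0,-1,0.5,0,0.9,0,-1,0.4,0,0.9,0,-1,0.4,0,0.9,0,-1,0,0,0,0]}}

```text
clock: 13.45
position: [0.6314, 0.0272, 0.0839]
ee_rot: [-0.009, 0.847, 0.02, 0.531]
contact_force: [-0.9, -1.1, 1.8]
width: 0.0001
gripper_force: 0.0
```

```bash
python3 st.py
```

```text
13.45 pos [0.631 0.027 0.084] q [-0.185  0.575  2.534  2.913  1.089 -1.569] F [-0.856 -1.145  1.753] 0.00011044793283466447
[[ 0.434  0.043  0.9  ]
 [ 0.024 -0.999  0.036]
 [ 0.9    0.006 -0.435]]
```

Emit:
{"name": "send_rows", "arguments": {"steps": [-1,0.36,0,-0.17,0,-1,0.36,0,-0.17,0,-1,0.36,0,-0.17,0,-1,0.54,0,-0.26,0,-1,0.72,0,-0.35,0,-1,0.72,0,-0.35,0,-1,0.72,0,-0.35,0]}}

```text
clock: 14.15
position: [0.6285, 0.0273, 0.1232]
ee_rot: [-0.009, 0.849, 0.019, 0.528]
contact_force: [0.4, -0.7, -2.5]
width: 0.0001
gripper_force: 1.4
```

Emit:
{"name": "send_rows", "arguments": {"steps": [-1,0.9,0,-0.43,0,-1,0.9,0,-0.43,0,-1,0.9,0,-0.43,0,-1,0.9,0,-0.43,0,-1,0.9,0,-0.43,0,-1,0.72,0,-0.35,0,-1,0.54,0,-0.26,0,-1,0.36,0,-0.17,0,-1,0.18,0,-0.09,0,-1,0,0,0,0]}}

```text
clock: 15.15
position: [0.6295, 0.0277, 0.1934]
ee_rot: [-0.009, 0.848, 0.019, 0.529]
contact_force: [-3.6, -1.4, -2.3]
width: -0.0
gripper_force: 1.7
```

```bash
python3 st.py
python3 - <<'E'
from rig import *
import cv2,numpy as np
d=get_image("scene");np.savez("pics/s1.npz",c=d["color"],mtx=d["mtx"],T=d["T"]);e=get_image("wrist")
k=6;x,y=300,180;a=cv2.resize(d["color"][y:y+100,x:x+110,::-1],None,fx=k,fy=k,interpolation=cv2.INTER_CUBIC)
for i in range(0,110,10):cv2.putText(a,str(x+i),(i*k,10),0,.35,(0,0,255),1);cv2.putText(a,str(y+i),(0,i*k+4),0,.35,(0,0,255),1)
cv2.imwrite("pics/c4.png",a);cv2.imwrite("pics/w2.png",e["color"][...,::-1])
E
```

```text
15.15 pos [0.63  0.028 0.193] q [-0.183  0.226  2.403  2.794  0.622 -1.39 ] F [-3.607 -1.366 -2.256] -9.49258941621495e-06
[[ 0.44   0.043  0.897]
 [ 0.023 -0.999  0.036]
 [ 0.898  0.005 -0.44 ]]
```

View pics/c4.png

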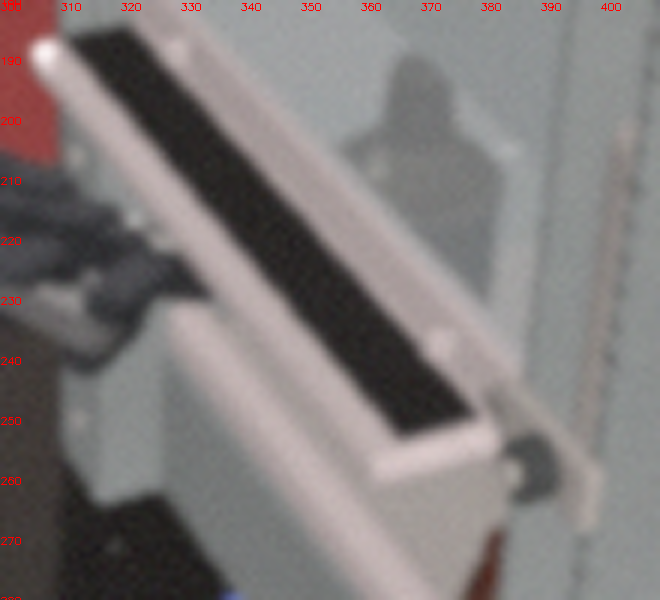

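Run:
```python
from h import *
yaw=-.0895;Rm=np.array([[np.cos(yaw),-np.sin(yaw)],[np.sin(yaw),np.cos(yaw)]]);o=np.array([.655,.0019])
def zat(p,xy,C=S):
    w=o+Rm@np.array(xy);c,d=ray(C,p);n=np.array([-d[1],d[0]]);t=(w-c[:2])@d[:2]/(d[:2]@d[:2]);return round(c[2]+t*d[2],4),round(float((w-c[:2])@n/np.linalg.norm(n)),4)
print("strip corner top",zat((363,297),(-.035,-.12)),zat((366.5,253),(-.035,-.12)))
print("lip bottom corner",zat((359.5,303.5),(-.045,-.125)),zat((362,260),(-.045,-.125)))
print("left lip corner",zat((307,228.5),(-.045,.125)),zat((306.5,188),(-.045,.125)))
print("tip",[zat((381,246.3),(x,-.129)) for x in(-.02,-.03)], "in cab:",Rm.T@(np.array([.6207,-.1294])-o))
```

```text
strip corner top (np.float64(0.1278), -0.006) (np.float64(0.2281), -0.0064)
lip bottom corner (np.float64(0.1203), -0.0054) (np.float64(0.2202), -0.007)
left lip corner (np.float64(0.1234), -0.002) (np.float64(0.2249), -0.0013)
tip [(np.float64(0.2441), -0.0016), (np.float64(0.2483), 0.0067)] in cab: [-0.02242705 -0.13384023]
```

View pics/w2.png

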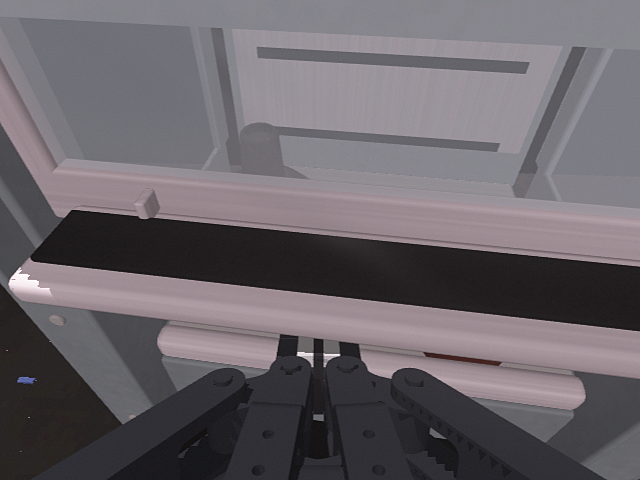

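Emit:
{"name": "send_rows", "arguments": {"steps": [-1,0.36,0,-0.17,0,-1,0.54,0,-0.26,0,-1,0.54,0,-0.26,0,-1,0.45,0,-0.22,0,-1,0.27,0,-0.13,0,-1,0.09,0,-0.04,0,-1,0,0,0,0]}}

```text
clock: 15.95
position: [0.6308, 0.0279, 0.2199]
ee_rot: [-0.009, 0.847, 0.02, 0.53]
contact_force: [-3.1, -0.6, -2.2]
width: -0.0
gripper_force: 1.4
```

Emit:
{"name": "send_rows", "arguments": {"steps": [-1,-0.5,0,0,0,-1,-1,0,-0.7,0,-1,-1,0,-2,0,-1,-1,0,-3,0,-1,-0.5,0,-3,0,-1,0.5,0,-2,0,-1,2,0,-1,0,-1,2,2,-1,0,-1,2,3,-1,0,-1,1,3,0,0,-1,0,2,0,0]}}

```text
clock: 17.05
position: [0.5311, -0.0589, 0.303]
ee_rot: [-0.011, 0.843, 0.022, 0.537]
contact_force: [0.7, -0.5, 0.3]
width: -0.0002
gripper_force: 0.0
```

```bash
python3 st.py
python3 - <<'E'
from wr import *
import cv2
w=wcam();np.savez("pics/w3.npz",**w);cv2.imwrite("pics/w3.png",w["c"][...,::-1])
d=get_image("scene");np.savez("pics/s2.npz",c=d["color"],mtx=d["mtx"],T=d["T"])
k=6;x,y=340,215;a=cv2.resize(d["color"][y:y+60,x:x+80,::-1],None,fx=k,fy=k,interpolation=cv2.INTER_CUBIC)
for i in range(0,80,10):cv2.putText(a,str(x+i),(i*k,10),0,.35,(0,0,255),1);cv2.putText(a,str(y+i),(0,i*k+4),0,.35,(0,0,255),1)
o=np.zeros((600,800,3),np.uint8);o[:360,:480]=a
o[360:,:320]=cv2.resize(w["c"][...,::-1],(320,240));cv2.imwrite("pics/c5.png",o)
E
```

```text
17.05 pos [ 0.531 -0.059  0.303] q [-0.683 -0.154  2.371  1.684  0.654 -0.511] F [ 0.721 -0.463  0.334] -0.0001653706619151866
[[ 0.422  0.049  0.905]
 [ 0.026 -0.999  0.042]
 [ 0.906  0.006 -0.423]]
```

View pics/c5.png

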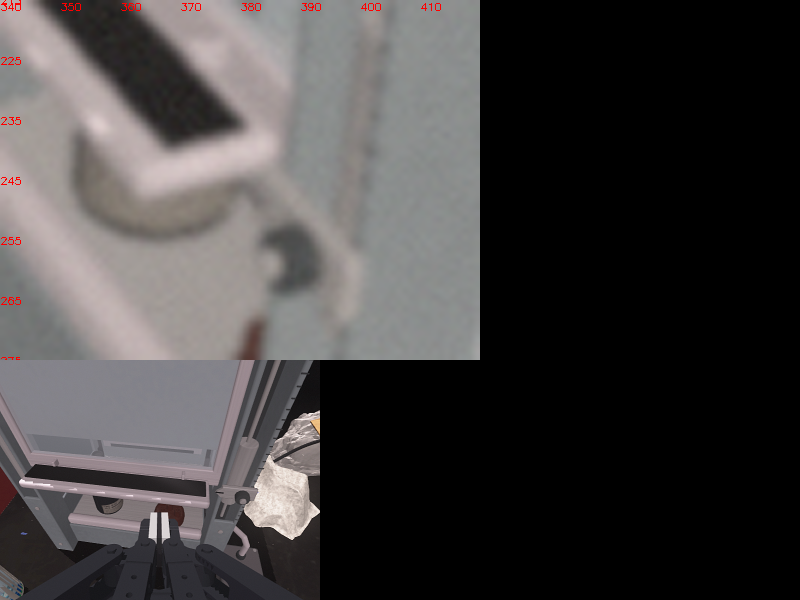

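Run:
```python
import numpy as np,cv2
w=np.load("pics/w3.npz");k=6;x,y=390,230
a=cv2.resize(w["c"][y:y+90,x:x+130,::-1],None,fx=k,fy=k,interpolation=cv2.INTER_CUBIC)
for i in range(0,130,10):
    cv2.line(a,(i*k,0),(i*k,5),(0,0,255),1);cv2.putText(a,str(x+i),(i*k,14),0,.35,(0,0,255),1)
    if i<90:cv2.line(a,(0,i*k),(5,i*k),(0,0,255),1);cv2.putText(a,str(y+i),(6,i*k+4),0,.35,(0,0,255),1)
cv2.imwrite("pics/c6.png",a)
```

```text
(no output)
```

View pics/c6.png

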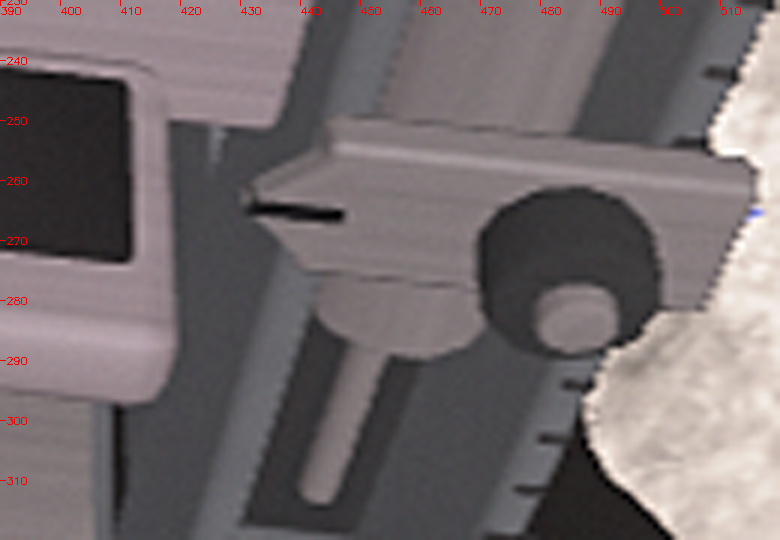

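The crop shows the pointer tip at (430.5,264). The strip's front right corner is at (412,273.5) and its rear right corner at (411,243.5).

Run:
```python
from h import *
np.set_printoptions(precision=4,suppress=True)
w=np.load("pics/w3.npz")
yaw=-.0895;Rm=np.array([[np.cos(yaw),-np.sin(yaw)],[np.sin(yaw),np.cos(yaw)]]);o=np.array([.655,.0019])
def zat(p,xy,C):
    g=o+Rm@np.array(xy);c,d=ray(C,p);n=np.array([-d[1],d[0]]);t=(g-c[:2])@d[:2]/(d[:2]@d[:2]);return round(float(c[2]+t*d[2]),4),round(float((g-c[:2])@n/np.linalg.norm(n)),4)
print("wrist strip front",zat((412,273.5),(-.035,-.12),w),"back",zat((411,243.5),(-.009,-.12),w))
print("wrist tip",[zat((430.5,264),(x,-.134),w) for x in(-.012,-.016,-.02)])
print("scene strip front",zat((368.3,239.5),(-.035,-.12),S),"tip",[zat((381,246.3),(x,-.134),S) for x in(-.012,-.016,-.02)])
r=lambda a,b:tri([ray(S,a),ray(w,b)])
t=r((381,246.3),(430.5,264));s=r((368.3,239.5),(412,273.5));print("tri tip",t,Rm.T@(t[0][:2]-o));print("tri strip",s,Rm.T@(s[0][:2]-o))
t=tri([ray(S,(381,246.3)),ray(w,(430.5,264)),ray(P,(405,219.5))]);print(t)
```

```text
wrist strip front (0.2504, -0.0004) back (0.2519, -0.0006)
wrist tip [(0.2377, 0.001), (0.2415, 0.0), (0.2453, -0.001)]
scene strip front (0.2559, -0.0054) tip [(0.2438, -0.011), (0.2455, -0.0077), (0.2472, -0.0044)]
tri tip (array([ 0.6196, -0.1277,  0.2483]), [np.float64(0.0006516482793126424), np.float64(0.000651648279312624)]) [-0.0237 -0.1322]
tri strip (array([ 0.604 , -0.1124,  0.2568]), [np.float64(0.00024299730441566006), np.float64(0.00024299730441558267)]) [-0.0405 -0.1184]
(array([ 0.6203, -0.1287,  0.2485]), [np.float64(0.0016073335840628233), np.float64(0.000933443171666138), np.float64(0.0021026084692129144)])
```

Both views put the lip edge within about 1 mm of the pointer tip, so the sash stays there. Next is the rocker.

Emit:
{"name": "send_rows", "arguments": {"steps": [-1,-1.6,1.5,0.85,0,-1,-1.6,1.5,0.85,0,-1,-1.6,1.5,0.85,0,-1,-1.6,1.5,0.85,0,-1,-1.6,1.5,0.85,0,-1,-1.6,1.5,0.85,0,-1,-1.6,1.5,0.85,0,-1,-1.6,1.5,0.85,0,-1,-1.6,1.5,0.85,0,-1,-1.6,1.5,0.85,0,-1,0,0,0,0]}}

```text
clock: 18.25
position: [0.5457, -0.2091, 0.1164]
ee_rot: [-0.012, 0.845, 0.019, 0.534]
contact_force: [-0.5, -0.5, 0.6]
width: -0.0004
gripper_force: 0.0
```

```bash
python3 st.py
python3 - <<'E'
from wr import *
import cv2
w=wcam();np.savez("pics/w4.npz",**w)
# dark rocker / marks: project expected press point & hinge
T=np.linalg.inv(w["T"])
for n,p in[("press",[.5455,-.211,.0655]),("mark",[.540,-.2086,.0646]),("tipcorner",None)]:
    if p is None: 
        s=get_state();q=s['ee_rot'];M=R.from_quat([q[1],q[2],q[3],q[0]]).as_matrix();p=np.array(s['position'])-.011*M[:,0];print(p)
    c=T[:3,:3]@p+T[:3,3];print(n,(w["mtx"]@c)[:2]/c[2])
g=cv2.cvtColor(w["c"],cv2.COLOR_RGB2GRAY)
print(g[200:330:6,200:440:8])
E
```

```text
18.25 pos [ 0.546 -0.209  0.116] q [-1.026  0.471  2.485  1.982  1.045 -1.383] F [-0.52  -0.541  0.618] -0.0004171513313264626
[[ 0.429  0.045  0.902]
 [ 0.019 -0.999  0.041]
 [ 0.903 -0.    -0.429]]
press [322.95108844 385.14596375]
mark [317.55636204 396.58467297]
[ 0.54072791 -0.20767414  0.10769876]
tipcorner [315.34275446 347.42294684]
[[130 133 130 132 130 130 133 132 101 101  99  97  86  65  66  62 177 188
   63  61  65  65  68  72  75  57 237 235 241 242]
 [131 129 131 128 132 130 132 131 101  98  99  97  58  62  63  61 171 182
   70  58  59  60  64  65  71  73  47 226 239 245]
 [128 130 131 130 130 129 130 129  98  96  97  95  61  62  60  60 156 190
  172  53  53  58  58  62  65  69  73 211 242 236]
 [132 128 129 130 129 132 129 129  96  95  94  93  53  56  56  57 100 182
  185  53  52  51  52  57  59  61  64  46 237 213]
 [131 133 129 128 129 130 127 127  95  93  95  98  46  49  53  56  56 174
  181  50  51  49  50  51  52  55  57  61  37 255]
 [123 129 132 132 130 129 130 128 104  95  92  40  43  42  49  53  51 161
  164  49  49  47  45  46  47  50  53  55  56  59]
 [127 1
[... 1293 characters left out ...]
108 110 109 111 109 108
  107 110 106 109 108 106 103  34  33  33  32  33]
 [ 31  28  32 126 133 159 153 134 133  96 108 107 110 108 107 110 107 111
  110 109 107 108 107 106 101  29  32  32  32  31]
 [ 29  29  30 129 132 132 133 136 133 101 110 109 110 241 246  59 242 153
  110 107 107 108 106 107 103  31  32  30  32  28]
 [ 29  30  31 133 131 132 136 134 133 105 111 108 108 242 248  64 242 222
  110 107 110 109 106 107 102  31  31  31  31  29]
 [ 26  28  31  47 139 136 136 134 132 108 107  69  70 242 249  63 242 233
   71  98 108 108 107 110  99  30  30  31  28  30]
 [ 25  28  28  31  29  31  33  32  89 109 106  68  69 242 249  64 242 254
   68  71 108 108 107 106 102  33  31  31  29  28]]
```

Emit:
{"name": "send_rows", "arguments": {"steps": [-1,-0.8,0.1,0.5,0,-1,-0.9,0.1,0.45,0,-1,-0.9,0.1,0.45,0,-1,-0.9,0,0.43,0,-1,-0.2,0,0.1,0,-1,-0.2,0,0.1,0,-1,-0.2,0,0.1,0]}}

```text
clock: 19.0
position: [0.547, -0.2097, 0.0738]
ee_rot: [-0.011, 0.844, 0.021, 0.536]
contact_force: [-0.8, 0.1, 2.9]
width: 0.0
gripper_force: 1.5
```

Emit:
{"name": "send_rows", "arguments": {"steps": [-1,-0.15,0,0.07,0,-1,0,0,0,0]}}

```text
clock: 19.2
position: [0.5465, -0.2099, 0.071]
ee_rot: [-0.012, 0.845, 0.021, 0.535]
contact_force: [-0.7, 1.2, 2.2]
width: -0.0003
gripper_force: 1.3
```

```bash
python3 st.py
```

```text
19.2 pos [ 0.547 -0.21   0.071] q [-1.026  0.624  2.523  2.071  1.131 -1.579] F [-0.7    1.221  2.18 ] -0.0002718395937459912
[[ 0.427  0.048  0.903]
 [ 0.023 -0.999  0.042]
 [ 0.904  0.002 -0.428]]
```

Emit:
{"name": "send_rows", "arguments": {"steps": [-1,-0.15,0,0.07,0,-1,-0.1,0,0.05,0,-1,0,0,0,0]}}

```text
clock: 19.5
position: [0.5466, -0.2101, 0.0688]
ee_rot: [-0.012, 0.844, 0.02, 0.535]
contact_force: [-4.1, 0.6, 8.8]
width: 0.0003
gripper_force: 4.2
```

Emit:
{"name": "send_rows", "arguments": {"steps": [-1,-0.15,0,0.07,0,-1,0,0,0,0,-1,0,0,0,0]}}

```text
clock: 19.8
position: [0.5468, -0.2101, 0.0686]
ee_rot: [-0.011, 0.843, 0.02, 0.537]
contact_force: [-9.8, 0.9, 12.6]
width: 0.0001
gripper_force: 7.0
```

The force rose to 12 N with no further travel, so the rocker is at its stop. Retreat.

Emit:
{"name": "send_rows", "arguments": {"steps": [-1,0.9,0,-0.43,0,-1,1.8,0,-0.86,0,-1,1.8,0,-0.86,0,-1,1.8,0,-2,0,-1,1.8,0,-2,0,-1,1,0,-1,0,-1,0,0,0,0]}}

```text
clock: 20.5
position: [0.5207, -0.2124, 0.1805]
ee_rot: [-0.009, 0.845, 0.021, 0.535]
contact_force: [0.2, 0.0, -0.4]
width: 0.0003
gripper_force: 0.0
```

```bash
python3 st.py
python3 - <<'E'
from h import *
from rig import *
import cv2
d=get_image("scene")["color"];s2=np.load("pics/s2.npz")["c"];
# lip shift in the scene since set: template match on the lip's right half (clear of the arm)
t=cv2.cvtColor(s2,7)[222:252,350:386];r=cv2.matchTemplate(cv2.cvtColor(d,7)[212:262,340:396],t,cv2.TM_CCOEFF_NORMED);print("lip",cv2.minMaxLoc(r)[1::2],"expect (10,10)")
a=cv2.cvtColor(P["c"],7)[250:284:3,416:440:2];b=cv2.cvtColor(get_image("top")["color"],7)[250:284:3,416:440:2];print(a);print(b)
e=cv2.cvtColor(S["c"],7)[362:386:2,348:380:2];f=cv2.cvtColor(d,7)[362:386:2,348:380:2];print(e);print(f)
E
```

```text
20.5 pos [ 0.521 -0.212  0.18 ] q [-1.105  0.268  2.441  1.761  0.995 -1.106] F [ 0.181  0.022 -0.393] 0.0002689393862874568
[[ 0.427  0.045  0.903]
 [ 0.026 -0.999  0.038]
 [ 0.904  0.007 -0.428]]
lip (0.9988132119178772, (10, 10)) expect (10,10)
[[123 123 121 121 121 121 122 121 121 122 122 122]
 [124 115  42  32  36  36  35  40  39  39  42  58]
 [124 116  41  28  39  40  39  42  37  39  36  67]
 [124  93  40  29  38  40  38  40  41  40  35  78]
 [123  71  40  35  41  43  41  39  40  40  32  77]
 [193  85  64  55  50  55  59  67  69  64  39  90]
 [193  62  65  54  54  53  53  54  53  52  57 163]
 [188  69  64  55  75 127 122  71  69  56  59 188]
 [189  72  65  54  54  52  53  53  53  53  67 188]
 [186  70  67  47  35  34  34  29  29  42  66 188]
 [189 156  86  83  76  74  70  67  66  64  78 188]
 [194 193 193 192 192 191 190 189 190 189 188 188]]
[[124 124 123 122 121 123 123 122 122 122 121 123]
 [124 116  41  37  34  38  40  39  40  40  39  58]
 [125 116  41  34  39  37  38  36  36  36  36  67]
 [124  94  43  26  38  36  35  36  36  36  34  78]
 [125  71  42  30  37  35  36  37  
[... 1283 characters left out ...]
  84  60  41  28  34  34  42]
 [222 223 224 223 220 205 180 126  70  47  34  38  31  37  35  35]
 [224 222 215 194 165 119  88  72  61  56  45  35  30  36  37  34]
 [204 173 135 100  86  77  72  70  68  58  54  43  33  32  33  35]
 [118  75  74  79 123 141  83  74  73  68  58  56  43  39  34  36]
 [ 86  59  62  80 129 202 133  77  75  68  66  58  46  37  34  31]
 [131  71  56  76  91 181 210  97  76  76  70  58  47  40  37  38]
 [178  94  64  65  79 125 207 152  85  80  78  67  53  45  35  34]
 [219 149  80  54  74  89 131 122  81  78  72  60  47  39  36  27]
 [227 200 111  63  58  83  88  82  70  58  46  47  56  46  43  46]
 [229 223 162  82  49  68  64  51  48  47  63  73  82  88  82  91]]
```

The lip hasn't moved, the rocker has changed over, and the arm is clear of everything. Handing in.

```bash
python3 -c "from rig import *;print(sign_off())"
```

```text
the job is handed in; nothing more can be done
None
```

I pushed the sash up from beneath the lip until it was level with the pointer (within about 1 mm by the camera measurements), then pressed the fan rocker over to on, backed the arm clear and handed the job in at about 20.5 s; no verdict came back.

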